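# Lock the microphone boom and move its sleeve one hole out

## Task

First slide the barrel bolt of the microphone boom fully home into its keeper on the desk. Then pull up the lock plunger on the sliding sleeve, move the sleeve along the tube to the very next hole, away from the boom's pedestal, and let the pin all the way down into that hole. Finish while still gripping the plunger's knob and holding the pin down there, and leave the mug, the speaker and the morse key alone.

Things in the scene. Friction and masses are not known exactly. Their poses are not given: they have to be found in the camera images.
- boom: Fixed microphone boom: a level square aluminium tube 30 x 30 x 460 mm, top face 65 mm above the desk, 11 mm holes in it every 50 mm; a grey pedestal 71 mm high at its -y end, a foot 70 mm high at its +y end. Origin on the desk under the pin's starting hole; +y along the tube from pedestal to foot, +z up, -x the side with the bolt, facing the robot. Yaw differs up to 20 degrees either way.
- next_hole (a point): Centre, on the tube's top face, of the next hole: 50 mm from the starting hole along the boom's +y, in the open at the start. Turns with the boom.
- bolt_handle (a point): Centre of the top of the bolt's handle, an upright steel pin 14 mm across standing on the bolt rod 75 mm to the boom's -x side of the tube's centreline. Its top is 84 mm, the rod's top 40 mm above the desk. Two strap bridges over the rod, tops 47 mm above the desk, lie 70 mm behind and 65 mm ahead of the drawn-back handle.
- bolt (a joint): Barrel bolt, a 12 mm steel rod sliding parallel to the tube, in m along the boom's +y: 0 = fully drawn back, 0.045 = fully home in the keeper (a dark steel bridge on the desk, 48 mm high). Starts between 0 and 0.012. Friction about 1.5 N, so it stays where it is left; hard stops at both ends.
- sleeve (a joint): Dark steel sleeve's position along the tube, m along the boom's +y: 0 = starting hole, 0.05 = next hole, 0.10 the one after. 40 x 40 mm, from 50 mm behind to 30 mm ahead of the plunger, top 70 mm above the desk; on its +x side an arm reaches out 185 mm with a microphone up to 170 mm high. Friction 2 N with the pin up; about 1.5 mm play either way with it in a hole.
- sleeve_mark (a point): Point on the sleeve's top face, 70 mm above the desk, on the plunger's axis. Moves with the sleeve.
- plunger (a joint): How far the lock plunger is pulled up, m: 0 = pin fully down in a hole, 0.016 = top stop. The 8 mm round-tipped pin reaches 10 mm into the hole, so it clears the tube above 0.010; let go between holes it rides on the tube and drops into the next hole it meets. A spring presses it down, 3 N at 0, 6.5 N at the top.
- knob_top (a point): Centre of the top of the plunger's knob, an upright black cylinder 24 mm across and 26 mm tall, its top 114 mm above the desk when the pin is down; it rises with the plunger and travels with the sleeve. Below it is a steel collar 20 mm across, 70 to 85 mm above the desk, fixed on the sleeve.
- mug: Bystander: loose white mug, 80 mm across, 92 mm tall, origin at the centre of its underside. On the robot's side of the tube, beside its far part.
- morse_key: Bystander: loose brass morse key on a dark wooden base 75 x 125 mm, 49 mm tall, origin at the centre of its underside. Beyond the tube, beside its far part.
- speaker: Bystander: loose black loudspeaker box, 75 x 95 x 95 mm tall, origin at the centre of its underside. Beyond the tube, beside its pedestal part.

How it is judged:
By the outcome, as a careful person would: the job done as asked, in the order asked, and still so for the second after the job is handed in, while the arm keeps its last pose, push and grip.
It also fails if it takes over 48 s, if anything falls off the work surface, if the arm or the gripper's body presses on something with over 40 N, if the wrist force passes 120 N, or if a joint passes its speed limit or range.

## Robot

A 6-joint arm with a two-finger parallel gripper is mounted at the origin on the work surface. World frame = base frame: x ahead of the robot, y to its left, z up, the work surface at z = 0. Lengths are in m, angles in degrees, forces in N, time in s.
With the tool pointing down it reaches from about 0.3 to 1 m from the base axis. Payload 5.1 kg.
Tool frame: the origin (TCP) lies between the finger pads; the fingertips stand 11 mm ahead of it and the grasp point (between the pads) lies 8 mm behind it; z points along the fingers, y is the line along which they close (so a half turn about z gives the same grasp; the last joint's range is limited). The gripper opens to 95 mm and grips with 3 to 60 N. Pads are 20 mm wide; open, the fingers measure 119 mm over their backs; the gripper's body (75 mm by 180 mm) begins 59 mm behind the grasp point.
Start: joints at [72.445, 7.093, 94.555, -0, 78.352, -4.733], TCP at [0.144, 0.634, 0.226] pointing down, gripper open.
Joint ranges: [-149.61, 149.61], [-58.7, 133.49], [1.44, 155.28], [-77.14, 257.14], [18.33, 153.61], [-166.67, 166.67]. Speed limits (degrees/s): [147.25, 147.25, 180, 180, 180, 180].

## Interface

Orientations are given as a 3x3 rotation matrix whose columns are the frame's x, y, z axes.
In Python, from cell import r gives the robot as it stands.
- The arm moves only by the tool drive_tool, never from a script. Its argument "series" is a list of rows, each an object with "hand": the finger opening in m, from 0 to 0.0951; "linear": the shift along the tool's x, y, z in fractions of the full range, 1 being 75 cm, a list of three; "dr": the turn, a rotation vector about the tool's x, y, z in normalised numbers (1 is 90 degrees), a list of three. A call has 1 to 12 rows; each row is the pose to reach, as a shift and turn from the pose commanded when the call began, along the tool's axes at that moment; what a row does not reach only later rows make up. A row lasts 1/8 s, in which the tool goes at most 62.5 mm and 10.7 degrees, less where a joint would pass 70% of its speed; a pose out of reach is approached as far as the arm can. A call with a gripper value outside its range is refused whole. The fingers move at their own pace and stop on an object; "squeeze" is the grip in N (left out, the last holds). Time passes only in rows, so rows that repeat a pose let the fingers close. It gives the time, the measured TCP pose, the force, the opening and the grip force at its end, in the units of the state.
- r.observe(): the state, without advancing time (a new reading comes with each control period).
- r.capture(name): name is "scene" or "top" or "wrist"; returns the picture (480x640x3 uint8, red, green, blue); there is no depth.
- r.camera_model(name): a dict with "fx", "fy", "cx", "cy" (pixels), "extrinsics" (4x4, takes a point from world to camera coordinates). Camera axes: x right, y up, looking along -z (the intrinsics and any distortion apply to the point x, -y, -z); pixel columns grow to the right and rows downward; lengths in m; the calibration is good to about 2 mm. A picture is of the moment at which its call begins: read the wrist's pose just before it. camera_model takes no time and is no camera call; for the wrist camera it gives the pose at the moment of the call.
- r.hand_in(): hands the job in; it is judged then, once.
Trained networks look in the newest picture that a camera, given by its name, has taken for a name from the list of things; names that differ only in an ending like _2 or _b are one class to them, and where a whole thing is asked for, a point or a joint stands for the part that bears it (a point fixed in the world has none). Each returns a list of dicts, best first, with "score" (0 to 1); they miss things now and then, are a little off and sometimes report something else, mostly with a low value. They report only what shows in the picture. A call takes as long as a camera call.
- r.search_frame(camera, label): "extent" ([left, top, width, height] in pixels, round what is visible of it).
- r.regions_of(camera, label): "pixels" (480x640 bool, what is visible of it) and "extent" ([left, top, width, height] in pixels, round what is visible of it).
- r.tip_of(camera, label): "location" ([column, row] in pixels: a listed point, or the origin of a listed thing).
The state is a dict: "t": time; "joint_positions": joint angles; "qd": joint speeds; "tau": joint torques, N m; "tcp_pos": TCP position; "tcp_rot": TCP orientation; "wrist_force": force on the tool from outside, world axes, zero at the start; "torque": the same for the moment, N m; "opening": opening from 0.0 (shut) to 1.0 (fully open); "grip_force": force on a finger pad.
Only numpy, scipy, OpenCV 4.12 (cv2) and the standard library are available. Lean on these libraries where they do the work, as an engineer would, in place of code of your own. Each camera call takes 0.05 s, during which the arm holds its last target. There are 200 camera calls.

## Working session

There is one attempt and no reset: what is moved stays moved. The work goes in short steps, Python scripts to look and compute and a tool call to move; the robot and the scene stay as the last step left them, time stands still between calls to the robot, and variables do not carry over. Pictures are saved under pics/ and viewed, at most 10 in all, crops included, and the job is handed in when it is done.

Besides the shell and the picture viewer there is one more tool, called after ">>>" by a JSON object that holds its "api" and its "payload". drive_tool: Moves the arm, as the interface text tells. Its arguments: {"type":"object","properties":{"series":{"type":"array","items":{"type":"object","properties":{"hand":{"type":"number"},"linear":{"type":"array","items":{"type":"number"}},"dr":{"type":"array","items":{"type":"number"}}}}},"squeeze":{"type":"number"}},"required":["series"]}

```bash
mkdir -p pics
cat > h.py <<'E'
import numpy as np, cv2
from cell import r
def ray(cam,px):
    m=r.camera_model(cam); E=np.array(m["extrinsics"]); R=E[:3,:3]; t=E[:3,3]
    d=np.array([(px[0]-m["cx"])/m["fx"],-(px[1]-m["cy"])/m["fy"],-1.])
    return -R.T@t, R.T@d
def at_z(cam,px,z):
    o,d=ray(cam,px); return o+d*(z-o[2])/d[2]
def save(cam,name):
    im=r.capture(cam); cv2.imwrite(f"pics/{name}.png",im[:,:,::-1]); return im
E
python3 - <<'E'
from h import *
np.set_printoptions(precision=4,suppress=True)
print(r.camera_model("top"))
Z=dict(next_hole=.065,bolt_handle=.084,sleeve_mark=.07,knob_top=.114,mug=0,morse_key=0,speaker=0,boom=0)
for c in ("scene","top"):
    save(c,c+"0")
    for k,z in Z.items():
        for d in r.tip_of(c,k)[:2]: print(c,k,round(d["score"],2),np.round(d["location"],1),at_z(c,d["location"],z))
print(r.observe())
E
```

```text
{'fx': 442.2496735047193, 'fy': 442.2496735047193, 'cx': 313.7439781681651, 'cy': 237.31105038318668, 'extrinsics': array([[-0.0181, -0.999 , -0.04  ,  0.0809],
       [ 0.9813, -0.0254,  0.1907, -0.613 ],
       [-0.1915, -0.0359,  0.9808, -0.6309],
       [ 0.    ,  0.    ,  0.    ,  1.    ]])}
scene next_hole 0.8 [362.4 201.5] [0.5281 0.0373 0.065 ]
scene next_hole 0.58 [272.6 126.1] [ 0.4987 -0.1791  0.065 ]
scene bolt_handle 0.63 [269.5 127.1] [ 0.5167 -0.1666  0.084 ]
scene knob_top 0.87 [325.4 169.6] [ 0.5478 -0.0196  0.114 ]
scene mug 0.56 [449.7 203.2] [0.3954 0.1248 0.    ]
scene morse_key 0.73 [411.6 308.6] [0.5961 0.186  0.    ]
scene speaker 0.97 [223.1 251.2] [ 0.7063 -0.099   0.    ]
scene boom 0.74 [330.  212.3] [ 0.539  -0.0176  0.    ]
top next_hole 0.63 [336.  293.1] [0.5269 0.0351 0.065 ]
top bolt_handle 0.9 [473.  295.4] [ 0.5182 -0.1632  0.084 ]
top bolt_handle 0.74 [367.3 286.1] [ 0.535 -0.011  0.084]
top sleeve_mark 0.89 [370.7 280.1] [ 0.545  -0.0176  0.07  ]
top knob_top 0.74 [372.4 276.4] [ 0.546  -0.0162  0.114 ]
top morse_key 0.78 [248.3 256.1] [0.5969 0.1815 0.    ]
top speaker 0.85 [410.9 187.4] [ 0.7099 -0.0998  0.    ]
top boom 0.65 [366.5 284.4] [ 0.5446 -0.0166  0.    ]
{'t': 0.9, 'joint_positions': array([72.4441,  7.0929, 94.5533, -0.0003, 78.353 , -4.7348]), 'qd': array([-0.0038,  0.0143,  0.0591, -0.0853, -0.0566,  0.0073]), 'tau': array([  0.0012, -41.7565, -36.0238,   0.0777,   0.0428,  -0.    ]), 'tcp_pos': array([0.1443, 0.6338, 0.2257]), 'tcp_rot': array([[-0.9751,  0.2219,  0.    ],
       [ 0.2219,  0.9751,  0.    ],
       [-0.    ,  0.    , -1.    ]]), 'wrist_force': array([ 0.2452, -1.0429,  0.1224]), 'torque': array([-0.0282, -0.0067,  0.0282]), 'grip_force': 0.0, 'opening': 1.0047260222740113}
```

```bash
python3 -c "
import cv2,numpy as np
a=cv2.imread('pics/scene0.png');b=cv2.imread('pics/top0.png')
cv2.imwrite('pics/both.png',cv2.resize(np.vstack([a,b]),(450,600)))"
```

```text
(no output)
```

View pics/top0.png

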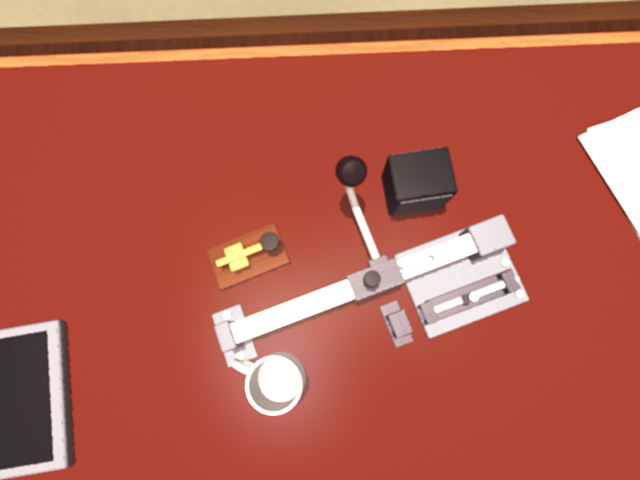

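View pics/scene0.png

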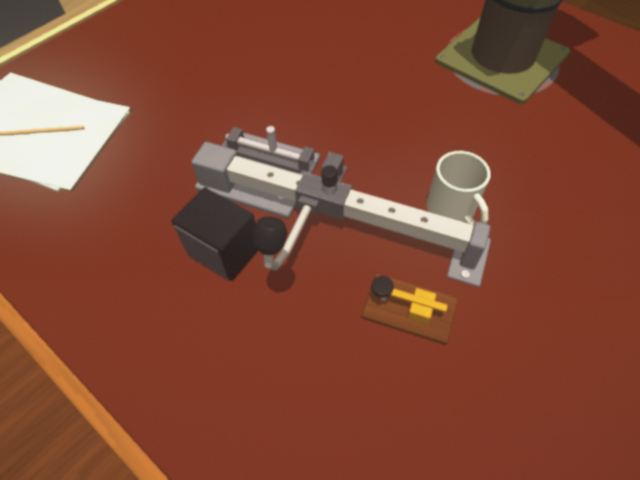

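The top view shows the boom running from the pedestal (495,235) to the foot (235,330), with the knob at (372,278). The bolt handle is at about (472,295), with its mug-side keeper at (397,323). The scene view agrees: knob (330,172), handle (271,130). The two cameras match to about 3 mm, and the yaw is about 19°, which puts the handle 75 mm off the centreline as specified. I'll go above the handle.

The rows are not in the units I measure in: shifts go in shares of 75 cm and turns go in shares of 90 degrees. I convert before sending: -0.696 m / 0.75 = -0.928, -0.541 m / 0.75 = -0.7213, -0.557 rad / 1.5708 = -0.3546.

>>> {"api": "drive_tool", "payload": {"series": [{"hand":0.06,"linear":[-0.7213,-0.928,0],"dr":[0,0,-0.3546]},{"hand":0.06,"linear":[-0.7213,-0.928,0],"dr":[0,0,-0.3546]},{"hand":0.06,"linear":[-0.7213,-0.928,0],"dr":[0,0,-0.3546]},{"hand":0.06,"linear":[-0.7213,-0.928,0],"dr":[0,0,-0.3546]},{"hand":0.06,"linear":[-0.7213,-0.928,0],"dr":[0,0,-0.3546]},{"hand":0.06,"linear":[-0.7213,-0.928,0],"dr":[0,0,-0.3546]},{"hand":0.06,"linear":[-0.7213,-0.928,0],"dr":[0,0,-0.3546]},{"hand":0.06,"linear":[-0.7213,-0.928,0],"dr":[0,0,-0.3546]},{"hand":0.06,"linear":[-0.7213,-0.928,0],"dr":[0,0,-0.3546]},{"hand":0.06,"linear":[-0.7213,-0.928,0],"dr":[0,0,-0.3546]},{"hand":0.06,"linear":[-0.7213,-0.928,0],"dr":[0,0,-0.3546]},{"hand":0.06,"linear":[-0.7213,-0.928,0],"dr":[0,0,-0.3546]}]}}

```text
t: 2.4
tcp_pos: [0.4621, -0.0475, 0.2262]
tcp_rot: [[-0.945, -0.326, 0.002], [-0.326, 0.945, 0.0], [-0.002, -0.001, -1.0]]
wrist_force: [-0.4, 1.2, 0.4]
opening: 0.632
grip_force: 0.0
```

Run:
```python
from h import *
np.set_printoptions(precision=4,suppress=True)
s=r.observe();p=s["tcp_pos"];R=s["tcp_rot"];print(p,R,s["joint_positions"])
print(R.T@(np.array([.5175,-.165,.226])-p), np.degrees(np.arctan2(-R[0,1],R[1,1])))
```

```text
[ 0.4621 -0.0475  0.2262] [[-0.9452 -0.3265  0.0016]
 [-0.3265  0.9452  0.    ]
 [-0.0015 -0.0005 -1.    ]] [ -12.5088  -17.4437  117.3697    0.0205   79.9853 -121.5663]
[-0.014  -0.1291  0.0003] 19.053929438932425
```

To row units: -0.129 m / 0.75 = -0.172, -0.014 m / 0.75 = -0.0187.

>>> {"api": "drive_tool", "payload": {"series": [{"hand":0.06,"linear":[-0.0187,-0.172,0],"dr":[0,0,0]},{"hand":0.06,"linear":[-0.0187,-0.172,0],"dr":[0,0,0]},{"hand":0.06,"linear":[-0.0187,-0.172,0],"dr":[0,0,0]},{"hand":0.06,"linear":[-0.0187,-0.172,0],"dr":[0,0,0]}]}}

```text
t: 2.9
tcp_pos: [0.5167, -0.1626, 0.2254]
tcp_rot: [[-0.945, -0.326, -0.001], [-0.326, 0.945, 0.001], [0.0, 0.001, -1.0]]
wrist_force: [0.3, 0.0, -0.1]
opening: 0.631
grip_force: 0.0
```

```bash
cat > look.py <<'E'
from h import *
import sys
np.set_printoptions(precision=4,suppress=True)
def look(name,Z):
    s=r.observe();p=s["tcp_pos"];R=s["tcp_rot"]
    print("tcp",p,"yaw",np.degrees(np.arctan2(-R[0,1],R[1,1])),"F",s["wrist_force"],"grip",s["grip_force"],s["opening"])
    for c in ("wrist","top","scene"):
        save(c,name+c)
        for k,z in Z.items():
            for d in r.tip_of(c,k)[:1]:
                q=at_z(c,d["location"],z); print(c,k,round(d["score"],2),np.round(d["location"],1),q,"tool",R.T@(q-p))
E
python3 - <<'E'
from look import *
look("a",dict(next_hole=.065,bolt_handle=.084,knob_top=.114))
E
```

```text
tcp [ 0.5167 -0.1626  0.2254] yaw 19.04758989687956 F [ 0.3456  0.0125 -0.1035] grip 0.0 0.6312551285033213
wrist next_hole 0.72 [531.7 318.7] [0.5268 0.0318 0.065 ] tool [-0.0731  0.1803  0.1605]
wrist bolt_handle 0.81 [306.1 239.3] [ 0.5198 -0.1658  0.084 ] tool [-0.002  -0.0041  0.1414]
top next_hole 0.96 [335.8 293.6] [0.5262 0.0354 0.065 ] tool [-0.0737  0.1839  0.1605]
top knob_top 0.8 [372.5 278.4] [ 0.5432 -0.0162  0.114 ] tool [-0.0729  0.1296  0.1115]
scene next_hole 0.82 [361.7 201.9] [0.5293 0.0369 0.065 ] tool [-0.0772  0.1843  0.1605]
scene bolt_handle 0.64 [363.4 197.2] [0.5329 0.0415 0.084 ] tool [-0.082   0.1875  0.1415]
scene knob_top 0.77 [330.5 169.7] [ 0.5431 -0.0137  0.114 ] tool [-0.0737  0.132   0.1115]
```

View pics/awrist.png

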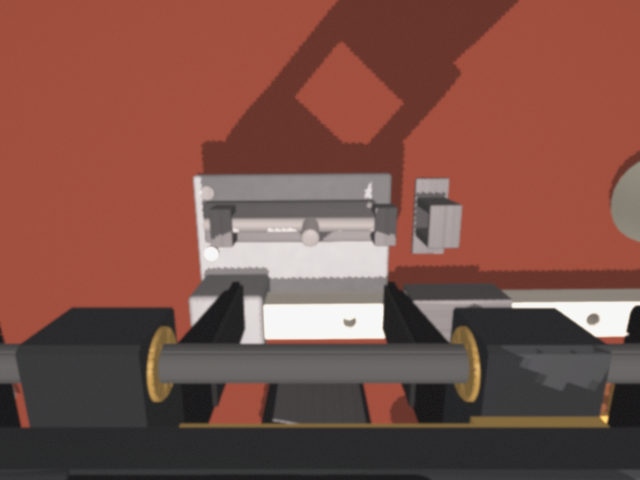

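The wrist view shows the handle top at (310,238) between the straps at (220,228) and (385,225). The rod and tube are level in the image, so the yaw is right. I'll descend and close on the handle.

To row units: 0.161 m / 0.75 = 0.2147, -0.003 m / 0.75 = -0.004.

>>> {"api": "drive_tool", "payload": {"series": [{"hand":0.05,"linear":[-0.0013,-0.004,0.0667],"dr":[0,0,0]},{"hand":0.05,"linear":[-0.0013,-0.004,0.1333],"dr":[0,0,0]},{"hand":0.05,"linear":[-0.0013,-0.004,0.1867],"dr":[0,0,0]},{"hand":0.05,"linear":[-0.0013,-0.004,0.2147],"dr":[0,0,0]},{"hand":0.05,"linear":[-0.0013,-0.004,0.2147],"dr":[0,0,0]},{"hand":0.01,"linear":[-0.0013,-0.004,0.2147],"dr":[0,0,0]},{"hand":0.01,"linear":[-0.0013,-0.004,0.2147],"dr":[0,0,0]},{"hand":0.01,"linear":[-0.0013,-0.004,0.2147],"dr":[0,0,0]},{"hand":0.01,"linear":[-0.0013,-0.004,0.2147],"dr":[0,0,0]}], "squeeze": 10}}

```text
t: 4.62
tcp_pos: [0.5192, -0.1653, 0.0653]
tcp_rot: [[-0.945, -0.327, 0.001], [-0.327, 0.945, -0.0], [-0.001, -0.001, -1.0]]
wrist_force: [-0.8, -1.1, -0.2]
opening: 0.162
grip_force: 0.2
```

To row units: 0.03 m / 0.75 = 0.04, 0.02 m / 0.75 = 0.0267.

>>> {"api": "drive_tool", "payload": {"series": [{"hand":0.01,"linear":[0,0,0],"dr":[0,0,0]},{"hand":0.01,"linear":[0,0,0],"dr":[0,0,0]},{"hand":0.01,"linear":[0,0.0133,0],"dr":[0,0,0]},{"hand":0.01,"linear":[0,0.0267,0],"dr":[0,0,0]},{"hand":0.01,"linear":[0,0.04,0],"dr":[0,0,0]},{"hand":0.01,"linear":[0,0.04,0],"dr":[0,0,0]}]}}

```text
t: 5.38
tcp_pos: [0.5086, -0.1355, 0.0652]
tcp_rot: [[-0.945, -0.328, -0.001], [-0.328, 0.945, 0.001], [0.0, 0.001, -1.0]]
wrist_force: [-1.9, 0.2, 7.3]
opening: 0.144
grip_force: 10.0
```

To row units: 0.005 m / 0.75 = 0.0067.

>>> {"api": "drive_tool", "payload": {"series": [{"hand":0.01,"linear":[0,0.0067,0],"dr":[0,0,0]},{"hand":0.01,"linear":[0,0.0067,0],"dr":[0,0,0]}]}}

```text
t: 5.62
tcp_pos: [0.5071, -0.1312, 0.0652]
tcp_rot: [[-0.945, -0.328, -0.0], [-0.328, 0.945, 0.0], [0.0, 0.001, -1.0]]
wrist_force: [-2.3, -0.5, 6.6]
opening: 0.149
grip_force: 10.0
```

To row units: 0.004 m / 0.75 = 0.0053.

>>> {"api": "drive_tool", "payload": {"series": [{"hand":0.01,"linear":[0,0.0053,0],"dr":[0,0,0]},{"hand":0.01,"linear":[0,0.0053,0],"dr":[0,0,0]}]}}

```text
t: 5.88
tcp_pos: [0.5058, -0.1276, 0.0651]
tcp_rot: [[-0.945, -0.328, -0.0], [-0.328, 0.945, 0.0], [0.0, 0.0, -1.0]]
wrist_force: [-2.0, -1.0, 6.7]
opening: 0.142
grip_force: 10.0
```

To row units: 0.003 m / 0.75 = 0.004.

>>> {"api": "drive_tool", "payload": {"series": [{"hand":0.01,"linear":[0,0.004,0],"dr":[0,0,0]},{"hand":0.01,"linear":[0,0.004,0],"dr":[0,0,0]}]}}

```text
t: 6.12
tcp_pos: [0.505, -0.1253, 0.0652]
tcp_rot: [[-0.945, -0.328, 0.0], [-0.328, 0.945, -0.001], [0.0, -0.001, -1.0]]
wrist_force: [-2.0, -2.5, 5.2]
opening: 0.141
grip_force: 10.0
```

To row units: 0.003 m / 0.75 = 0.004.

>>> {"api": "drive_tool", "payload": {"series": [{"hand":0.01,"linear":[0,0.004,0],"dr":[0,0,0]},{"hand":0.01,"linear":[0,0.004,0],"dr":[0,0,0]}]}}

```text
t: 6.38
tcp_pos: [0.505, -0.1252, 0.0652]
tcp_rot: [[-0.945, -0.328, 0.003], [-0.328, 0.944, -0.007], [-0.001, -0.007, -1.0]]
wrist_force: [1.8, -12.7, 0.4]
opening: 0.146
grip_force: 10.0
```

Run:
```python
from look import *
look("b",dict(bolt_handle=.084,knob_top=.114,next_hole=.065))
```

```text
tcp [ 0.505  -0.1252  0.0652] yaw 19.174685358242755 F [  1.7751 -12.6618   0.4102] grip 10.005268044769764 0.14604674073687013
wrist bolt_handle 0.69 [308.3 335.5] [ 0.5038 -0.1273  0.084 ] tool [ 0.0018 -0.0017 -0.0188]
top knob_top 0.48 [374.3 276.2] [ 0.5462 -0.0189  0.114 ] tool [-0.0739  0.0865 -0.0494]
top next_hole 0.86 [333.  294.1] [0.5255 0.0397 0.065 ] tool [-0.0735  0.149  -0.0009]
scene bolt_handle 0.75 [293.3 134.7] [ 0.5045 -0.1247  0.084 ] tool [ 0.0003  0.0005 -0.0188]
scene knob_top 0.73 [327.  168.5] [ 0.5447 -0.0191  0.114 ] tool [-0.0723  0.0868 -0.0494]
scene next_hole 0.96 [361.9 198.4] [0.5239 0.033  0.065 ] tool [-0.0698  0.1433 -0.0008]
```

The bolt hit a hard stop after 42.5 mm, consistent with a start at about 2.5 mm. The force rose to 12.7 N with no motion. I'll release, lift, and look from above the knob.

To row units: -0.14 m / 0.75 = -0.1867, -0.073 m / 0.75 = -0.0973.

>>> {"api": "drive_tool", "payload": {"series": [{"hand":0.045,"linear":[0,-0.004,0],"dr":[0,0,0]},{"hand":0.045,"linear":[0,-0.004,0],"dr":[0,0,0]},{"hand":0.045,"linear":[0,-0.004,0],"dr":[0,0,0]},{"hand":0.045,"linear":[0,-0.004,-0.0667],"dr":[0,0,0]},{"hand":0.045,"linear":[0,-0.004,-0.1333],"dr":[0,0,0]},{"hand":0.045,"linear":[0,-0.004,-0.1867],"dr":[0,0,0]},{"hand":0.045,"linear":[-0.0667,0.0667,-0.1867],"dr":[0,0,0]},{"hand":0.045,"linear":[-0.0973,0.112,-0.1867],"dr":[0,0,0]},{"hand":0.045,"linear":[-0.0973,0.112,-0.1867],"dr":[0,0,0]},{"hand":0.045,"linear":[-0.0973,0.112,-0.1867],"dr":[0,0,0]}]}}

```text
t: 8.22
tcp_pos: [0.5452, -0.0193, 0.2042]
tcp_rot: [[-0.945, -0.328, -0.001], [-0.328, 0.945, -0.0], [0.001, 0.0, -1.0]]
wrist_force: [-0.6, -0.0, 0.1]
opening: 0.468
grip_force: 0.0
```

Run:
```python
from look import *
look("c",dict(bolt_handle=.084,knob_top=.114,next_hole=.065))
a=cv2.imread("pics/cwrist.png");b=cv2.imread("pics/cscene.png")[80:280,170:490]
cv2.imwrite("pics/c2.png",np.vstack([cv2.resize(a,(480,300)),cv2.resize(b,(480,300))]))
```

```text
tcp [ 0.5452 -0.0193  0.2042] yaw 19.140751121906007 F [-0.6329 -0.0432  0.1304] grip 0.0 0.4681533409217312
wrist bolt_handle 0.64 [173.3 132.7] [ 0.5046 -0.1288  0.084 ] tool [ 0.0742 -0.0901  0.1202]
wrist knob_top 0.65 [319.5 260.8] [ 0.5464 -0.0158  0.114 ] tool [-0.0024  0.0029  0.0902]
wrist next_hole 0.81 [385.9 238.4] [0.5283 0.0297 0.065 ] tool [-0.0003  0.0518  0.1392]
top bolt_handle 0.9 [443.7 308.2] [ 0.5007 -0.1198  0.084 ] tool [ 0.0748 -0.0804  0.1202]
scene bolt_handle 0.57 [290.4 135.5] [ 0.5088 -0.1271  0.084 ] tool [ 0.0696 -0.09    0.1202]
scene knob_top 0.59 [329.1 169.4] [ 0.544  -0.0157  0.114 ] tool [-0.0002  0.0038  0.0902]
scene next_hole 0.97 [362.4 199.5] [0.525  0.0349 0.065 ] tool [0.0011 0.0578 0.1392]
```

View pics/c2.png

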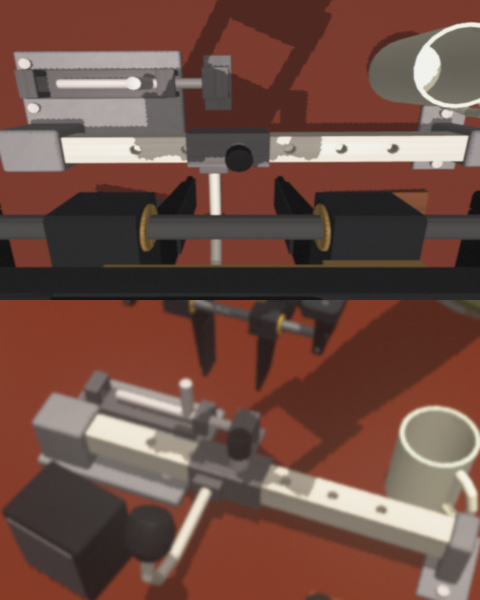

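The bolt rod is now in the keeper, with the rod end at (190,83) inside the bridge in the wrist crop. The knob sits at (239,157) between the fingers, and the next hole is at about (288,148). Next I'll descend onto the knob and close.

To row units: 0.108 m / 0.75 = 0.144, 0.08 m / 0.75 = 0.1067.

>>> {"api": "drive_tool", "payload": {"series": [{"hand":0.045,"linear":[-0.0013,0.004,0.0533],"dr":[0,0,0]},{"hand":0.045,"linear":[-0.0013,0.004,0.1067],"dr":[0,0,0]},{"hand":0.045,"linear":[-0.0013,0.004,0.144],"dr":[0,0,0]},{"hand":0.045,"linear":[-0.0013,0.004,0.144],"dr":[0,0,0]},{"hand":0.015,"linear":[-0.0013,0.004,0.144],"dr":[0,0,0]},{"hand":0.015,"linear":[-0.0013,0.004,0.144],"dr":[0,0,0]},{"hand":0.015,"linear":[-0.0013,0.004,0.144],"dr":[0,0,0]},{"hand":0.015,"linear":[-0.0013,0.004,0.144],"dr":[0,0,0]},{"hand":0.015,"linear":[-0.0013,0.004,0.144],"dr":[0,0,0]}], "squeeze": 25}}

```text
t: 9.95
tcp_pos: [0.5467, -0.0162, 0.0984]
tcp_rot: [[-0.945, -0.327, 0.003], [-0.327, 0.945, 0.0], [-0.003, -0.001, -1.0]]
wrist_force: [0.5, 1.8, 6.6]
opening: 0.25
grip_force: 25.0
```

To row units: -0.0155 m / 0.75 = -0.0207, -0.014 m / 0.75 = -0.0187.

>>> {"api": "drive_tool", "payload": {"series": [{"hand":0.015,"linear":[0,0,-0.0093],"dr":[0,0,0]},{"hand":0.015,"linear":[0,0,-0.0187],"dr":[0,0,0]},{"hand":0.015,"linear":[0,0,-0.0207],"dr":[0,0,0]},{"hand":0.015,"linear":[0,0,-0.0207],"dr":[0,0,0]}], "squeeze": 30}}

```text
t: 10.45
tcp_pos: [0.5464, -0.0162, 0.1117]
tcp_rot: [[-0.945, -0.327, 0.003], [-0.327, 0.945, 0.0], [-0.003, -0.001, -1.0]]
wrist_force: [7.4, 1.2, -7.5]
opening: 0.247
grip_force: 30.0
```

To row units: 0.03 m / 0.75 = 0.04, -0.001 m / 0.75 = -0.0013.

>>> {"api": "drive_tool", "payload": {"series": [{"hand":0.015,"linear":[-0.0013,0.0133,0],"dr":[0,0,0]},{"hand":0.015,"linear":[-0.0013,0.0267,0],"dr":[0,0,0]},{"hand":0.015,"linear":[-0.0013,0.04,0],"dr":[0,0,0]},{"hand":0.015,"linear":[-0.0013,0.04,0],"dr":[0,0,0]}]}}

```text
t: 10.95
tcp_pos: [0.5359, 0.0139, 0.1116]
tcp_rot: [[-0.945, -0.328, -0.001], [-0.328, 0.945, 0.002], [0.001, 0.002, -1.0]]
wrist_force: [3.5, 3.4, -6.8]
opening: 0.247
grip_force: 30.0
```

Run:
```python
from look import *
look("d",dict(sleeve_mark=.07,knob_top=.127))
```

```text
tcp [0.5359 0.0139 0.1116] yaw 19.13582204473552 F [ 3.5362  3.3639 -6.7963] grip 29.99876171350479 0.24672201617274436
wrist sleeve_mark 0.88 [312.5 282. ] [0.5353 0.0129 0.07  ] tool [ 0.0009 -0.0009  0.0416]
wrist knob_top 0.6 [312.9 333.1] [0.5353 0.0127 0.127 ] tool [ 0.001  -0.0009 -0.0154]
scene sleeve_mark 0.83 [345.5 195.4] [0.5385 0.0125 0.07  ] tool [-0.002  -0.0023  0.0416]
scene knob_top 0.7 [348.5 169. ] [0.5343 0.0124 0.127 ] tool [ 0.002  -0.0009 -0.0154]
```

To row units: 0.018 m / 0.75 = 0.024, 0.009 m / 0.75 = 0.012.

>>> {"api": "drive_tool", "payload": {"series": [{"hand":0.015,"linear":[0,0.012,0],"dr":[0,0,0]},{"hand":0.015,"linear":[0,0.024,0],"dr":[0,0,0]},{"hand":0.015,"linear":[0,0.024,0],"dr":[0,0,0]},{"hand":0.015,"linear":[0,0.024,0],"dr":[0,0,0]}]}}

```text
t: 11.9
tcp_pos: [0.5302, 0.0302, 0.1119]
tcp_rot: [[-0.945, -0.327, -0.001], [-0.327, 0.945, 0.001], [0.001, 0.001, -1.0]]
wrist_force: [1.0, 2.7, -5.8]
opening: 0.248
grip_force: 30.0
```

>>> {"api": "drive_tool", "payload": {"series": [{"hand":0.015,"linear":[0,0.0011,0],"dr":[0,0,0]},{"hand":0.015,"linear":[0,0.0011,0.0053],"dr":[0,0,0]},{"hand":0.015,"linear":[0,0.0011,0.0107],"dr":[0,0,0]},{"hand":0.015,"linear":[0,0.0011,0.016],"dr":[0,0,0]},{"hand":0.015,"linear":[0,0.0011,0.0193],"dr":[0,0,0]},{"hand":0.015,"linear":[0,0.0011,0.0193],"dr":[0,0,0]}]}}

```text
t: 12.65
tcp_pos: [0.5304, 0.0303, 0.0984]
tcp_rot: [[-0.945, -0.327, -0.001], [-0.327, 0.945, 0.0], [0.001, 0.0, -1.0]]
wrist_force: [-5.3, 1.5, 1.7]
opening: 0.247
grip_force: 30.0
```

To row units: 0.002 m / 0.75 = 0.0027, 0.0005 m / 0.75 = 0.0007.

>>> {"api": "drive_tool", "payload": {"series": [{"hand":0.015,"linear":[0.0007,0,0.0027],"dr":[0,0,0]},{"hand":0.015,"linear":[0.0007,0,0.0027],"dr":[0,0,0]},{"hand":0.015,"linear":[0.0007,0,0.0027],"dr":[0,0,0]}]}}

```text
t: 13.02
tcp_pos: [0.5305, 0.0302, 0.0983]
tcp_rot: [[-0.945, -0.327, 0.0], [-0.327, 0.945, 0.0], [-0.0, 0.0, -1.0]]
wrist_force: [-8.1, 2.6, 10.2]
opening: 0.246
grip_force: 30.0
```

Run:
```python
from look import *
look("e",dict(sleeve_mark=.07,knob_top=.114,bolt_handle=.084))
a=cv2.imread("pics/ewrist.png");b=cv2.imread("pics/escene.png")[80:280,170:490]
cv2.imwrite("pics/e2.png",np.vstack([cv2.resize(a,(480,300)),cv2.resize(b,(480,300))]))
```

```text
tcp [0.5305 0.0302 0.0983] yaw 19.09013730235098 F [-8.0957  2.5702 10.248 ] grip 30.001581609249115 0.24571802462891779
wrist sleeve_mark 0.9 [309.8 289.8] [0.5294 0.0282 0.07  ] tool [ 0.0017 -0.0016  0.0283]
wrist knob_top 0.9 [313.1 333.6] [0.5296 0.0299 0.114 ] tool [ 0.001   0.     -0.0157]
top bolt_handle 0.96 [446.8 307.9] [ 0.5011 -0.1242  0.084 ] tool [ 0.0784 -0.1364  0.0143]
scene sleeve_mark 0.8 [358.9 199. ] [0.5309 0.0324 0.07  ] tool [-0.0011  0.0019  0.0283]
scene knob_top 0.63 [358.  177.3] [0.5287 0.0261 0.114 ] tool [ 0.003  -0.0033 -0.0157]
scene bolt_handle 0.74 [293.2 134.9] [ 0.5049 -0.1245  0.084 ] tool [ 0.0748 -0.1378  0.0143]
```

View pics/e2.png

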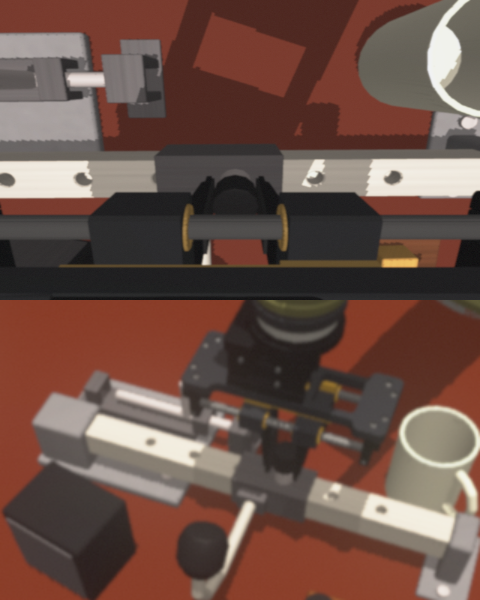

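The wrist crop shows the sleeve one hole further on, gripped at the knob at (235,190), with the bolt rod in its keeper at (130,78). The scene crop shows the mug and speaker where they were. Sleeve travel is about 49 mm, within the play. The pin meets a hard stop at the same height as when it was down at the start.

```bash
python3 -c "
from cell import r
print(r.hand_in())"
```

```text
the job is handed in; nothing more can be done
None
```

The job is handed in at about 13 s of the 48 s: the bolt is fully home in its keeper, the sleeve is at the next hole with the pin down and the knob still gripped, and the mug, speaker and morse key were not touched.

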